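# Exchange weighing: swap the loads of a two-pan balance

### The arm

A 6-joint arm with a two-finger parallel gripper is mounted at the origin on a cart in front of the work surface, level with it; the furniture and walls round the work are solid. World frame = base frame: x ahead of the robot, y to its left, z up, the work surface at z = 0. Lengths are in m, angles in rad, forces in N, time in s.
With the tool pointing down it reaches from about 0.25 to 0.775 m from the base axis. Payload 4 kg.
Tool frame: the origin (TCP) lies at the very end of the fingers, on their centre line; the grasp point (between the pads) lies 19 mm behind it (tcp_to_grasp is the distance from the TCP to the grasp point, in m); z points along the fingers, y is the line along which they close (so a half turn about z gives the same grasp; the last joint's range is limited). The gripper opens to 94 mm and grips with 3 to 60 N. Pads are 16 mm wide; open, the fingers measure 119 mm over their backs; the gripper's body (75 mm by 177 mm) begins 78 mm behind the grasp point.
Start: joints at [1.141, 0.087, 1.371, -0, 1.684, -0.103], TCP at [0.177, 0.521, 0.206] pointing down, gripper open.
Joint ranges: [-3.1, 3.1], [-0.76, 2.03], [0.27, 2.55], [-1.08, 4.22], [0.17, 2.65], [-2.57, 2.57]. Speed limits (rad/s): [2.79, 2.79, 3.14, 3.14, 3.14, 3.14].

### API

Orientations are given as [roll, pitch, yaw] about the fixed x, y, z axes, in that order (R = Rz(yaw) Ry(pitch) Rx(roll)).
In Python, from bench import * gives the robot as it stands.
- The arm moves only by the shell command python3 -m creep 'ROWS'. ROWS is one flat JSON list of numbers that holds 1 to 20 rows one after another, with no inner brackets; each row has 5 numbers: the finger opening in m, then dx, dy, dz in units of 5 mm, then a turn about the tool's z in units of 0.2 rad; each row shifts and turns the commanded pose from where the row before left it, along the tool's axes as they then stand; what a row does not reach is not made up. A row lasts 1/12 s, in which the tool goes at most 0.0417 m and 0.125 rad, less where a joint would pass 70% of its speed; a pose out of reach is approached as far as the arm can. The fingers move at their own pace and stop on an object; the grip force is fixed at half the most. Time passes only in rows, so rows that do not move let the fingers close. It prints the time, the measured TCP pose, the force, the opening and the grip force at its end. Input that does not fit is refused with a message, and nothing moves.
- get_obs(): the state, without advancing time (a new reading comes with each control period).
- snapshot(name): name is "scene" or "side" or "wrist"; returns a dict with "color" (480x640x3 uint8, blue, green, red), "fx", "fy", "cx", "cy" (pixels), "extrinsics" (4x4, takes a point from world to camera coordinates). Camera axes: x right, y down, z forward; pixel columns grow to the right and rows downward; lengths in m; the calibration is good to about 2 mm. A picture is of the moment at which its call begins. There is no depth.
- close_job(): hands the job in; it is judged then, once.
The state is a dict: "time": time; "joint_positions": joint angles; "qvel": joint speeds; "joint_torque": joint torques, N m; "tool_pos": TCP position; "ee_rot": TCP orientation; "wrist_force": force on the tool from outside, world axes, zero at the start; "wrist_torque": the same for the moment, N m; "width": finger opening in m; "finger_force": force on a finger pad.
Only numpy, scipy, OpenCV 4.12 (cv2) and the standard library are available. Lean on these libraries where they do the work, as an engineer would, in place of code of your own. Each camera call takes 0.05 s, during which the arm holds its last target. There are 200 camera calls.

### The job

Do the second half of an exchange weighing on the two-pan balance, to check that its arms are equal: the sample jar and the three knob weights that balance it must change pans. First set the jar aside on the ribbed rubber pad, next move the three weights to the pan the jar stood on, and then stand the jar in the middle of the pan the weights came from. Set everything down gently and upright, flat on its pan and not stacked, so that the balance is level again at the end; do not disturb the survey meter in front of the balance or the soil beaker beside it.

Things in the scene. Friction and masses are not known exactly. Their poses are not given: they have to be found in the camera images.
- jar: sample jar, black contents and white ribbed screw cap, standing on one of the two pans (either one): 55 mm tall, body 48 mm diameter, cap 52 mm diameter from 42 to 55 mm height, 350 g. Origin: centre of its underside, z up. Take it round the cap from above.
- weight_large: largest of three brass knob weights that stand together on the other pan, near its middle: 29 mm diameter up to 42 mm height, then a neck (13 mm) and a knob (19 mm diameter) to 60 mm; 200 g. Origin: centre of its underside, z up.
- weight_middle: middle knob weight: 23 mm diameter up to 34 mm height, neck and 15 mm knob to 48 mm; 100 g; it stands about 43 mm from the large weight, centre to centre. Origin: centre of its underside, z up.
- weight_small: smallest knob weight: 18 mm diameter up to 27 mm height, neck and 12 mm knob to 38 mm; 50 g; it stands about 43 mm from the large weight on the side away from the middle one. Origin: centre of its underside, z up.
- pan_a_mid (a point): centre of the floor of the balance's pan on the robot's left: a round flat steel dish, floor 122 mm across, rim 140 mm across and 4 mm above the floor. It stays horizontal and moves with its load up to 8 mm up or down about its level height of 96.5 mm above the desk. At the start it bears either the jar or the weights. z up, y along the line through both pans, from pan b to pan a.
- pan_b_mid (a point): the same point of the other pan, 240 mm from pan a's (the one on the robot's right); it goes down as far as pan a goes up. Between the pans stands a low housing with pointer, 83 mm high.
- pan_a (a joint): height of pan a above level in m: 0 when the balance is level (equal loads), +0.008 up at its stop, -0.008 down at its stop; pan b is at minus this. A difference in load of about 50 g takes it to a stop; soft spring and damper, it settles in about a second.
- pad_mid (a point): centre of the top of a black ribbed rubber pad, 120 x 120 x 5 mm (top 5 mm above the desk), fixed on the desk left or right in front of the balance: the free spot for the jar. z up.
- survey_meter: yellow hand-held contamination meter lying on the desk in front of the balance, on the other side from the pad (another one, far to the left, is of no concern), 163 x 66 x 67 mm, origin at the centre of its underside, long axis x. Leave it alone.
- soil_beaker: clear tub of brown soil with a pressed lid, 118 mm diameter, 100 mm tall, standing to the left of the balance (the nearer of two such tubs), origin at the centre of its underside. Leave it alone.

How it is judged:
On the way, in this order (a step that is already met when the one before it is completed fails the run):
1. the jar stands upright on the rubber pad, released (horizontal distance between jar and pad_mid below 0.035 m and z of jar in the frame of pad_mid between -0.005 and 0.006 m and angle between jar's own z axis and vertical below 0.12 rad and linear speed of jar below 0.03 m/s and contact force between the fingers and jar below 0.05 N), for 0.2 s.
2. with the jar still on the pad, all three weights stand upright on the pan that the jar left, released and at rest (all of step 1 and (((horizontal distance between weight_large and pan_a_mid below 0.052 m and z of weight_large in the frame of pan_a_mid between -0.005 and 0.006 m) and (horizontal distance between weight_middle and pan_a_mid below 0.052 m and z of weight_middle in the frame of pan_a_mid between -0.005 and 0.006 m) and (horizontal distance between weight_small and pan_a_mid below 0.052 m and z of weight_small in the frame of pan_a_mid between -0.005 and 0.006 m)) or ((horizontal distance between weight_large and pan_b_mid below 0.052 m and z of weight_large in the frame of pan_b_mid between -0.005 and 0.006 m) and (horizontal distance between weight_middle and pan_b_mid below 0.052 m and z of weight_middle in the frame of pan_b_mid between -0.005 and 0.006 m) and (horizontal distance between weight_small and pan_b_mid below 0.052 m and z of weight_small in the frame of pan_b_mid between -0.005 and 0.006 m))) and distance of each of weight_large, weight_middle, weight_small from where it was at the start of the episode above 0.12 m and angle between each of weight_large, weight_middle, weight_small's own z axis and vertical below 0.12 rad and linear speed of each of weight_large, weight_middle, weight_small below 0.03 m/s and contact force between the fingers and weight_large below 0.05 N and contact force between the fingers and weight_middle below 0.05 N and contact force between the fingers and weight_small below 0.05 N), for 0.2 s.
At the end, for the whole second after the job is handed in: the three weights stand upright and released on the floor of the pan where the jar was at the start (centres within 52 mm of its middle, none stacked), the jar stands upright and released within 18 mm of the middle of the other pan, all at rest, and the balance is level within 3 mm (((((horizontal distance between weight_large and pan_a_mid below 0.052 m and z of weight_large in the frame of pan_a_mid between -0.005 and 0.006 m) and (horizontal distance between weight_middle and pan_a_mid below 0.052 m and z of weight_middle in the frame of pan_a_mid between -0.005 and 0.006 m) and (horizontal distance between weight_small and pan_a_mid below 0.052 m and z of weight_small in the frame of pan_a_mid between -0.005 and 0.006 m)) and (horizontal distance between jar and pan_b_mid below 0.018 m and z of jar in the frame of pan_b_mid between -0.005 and 0.006 m)) or (((horizontal distance between weight_large and pan_b_mid below 0.052 m and z of weight_large in the frame of pan_b_mid between -0.005 and 0.006 m) and (horizontal distance between weight_middle and pan_b_mid below 0.052 m and z of weight_middle in the frame of pan_b_mid between -0.005 and 0.006 m) and (horizontal distance between weight_small and pan_b_mid below 0.052 m and z of weight_small in the frame of pan_b_mid between -0.005 and 0.006 m)) and (horizontal distance between jar and pan_a_mid below 0.018 m and z of jar in the frame of pan_a_mid between -0.005 and 0.006 m))) and distance of each of weight_large, weight_middle, weight_small from where it was at the start of the episode above 0.12 m and distance of jar from where it was at the start of the episode above 0.15 m and angle between each of weight_large, weight_middle, weight_small, jar's own z axis and vertical below 0.12 rad and linear speed of each of weight_large, weight_middle, weight_small, jar below 0.03 m/s and contact force between the fingers and weight_large below 0.05 N and contact force between the fingers and weight_middle below 0.05 N and contact force between the fingers and weight_small below 0.05 N and contact force between the fingers and jar below 0.05 N and value of joint pan_a between -0.003 and 0.003 m and velocity of joint pan_a between -0.01 and 0.01 m/s); the robot touches nothing.
It fails at once if the jar or a weight is dropped (falls freely faster than 0.5 m/s, about 13 mm) ((contact force between jar and anything else below 0.01 N and linear speed of jar above 0.5 m/s) or (contact force between weight_large and anything else below 0.01 N and linear speed of weight_large above 0.5 m/s) or (contact force between weight_middle and anything else below 0.01 N and linear speed of weight_middle above 0.5 m/s) or (contact force between weight_small and anything else below 0.01 N and linear speed of weight_small above 0.5 m/s)).
It fails at once if the jar or a weight is tipped over (angle between any of jar, weight_large, weight_middle, weight_small's own z axis and vertical above 0.7 rad).
It fails at once if the survey meter or the soil beaker is disturbed (moved 20 mm) (distance of any of survey_meter, soil_beaker from where it was at the start of the episode above 0.02 m).
It also fails if it takes over 120 s, if anything falls off the work surface, if the arm or the gripper's body presses on something with over 40 N, if the wrist force passes 120 N, or if a joint passes its speed limit or range.

## Working session

There is one attempt and no reset: what is moved stays moved. The work goes in short steps, Python scripts to look and compute and a shell command to move; the robot and the scene stay as the last step left them, time stands still between calls to the robot, and variables do not carry over. Pictures are saved under pics/ and viewed, at most 14 in all, crops included, and the job is handed in when it is done.

```bash
mkdir -p pics; cat > h.py <<'E'
from bench import *
import numpy as np, cv2
def save(n,f,crop=None,s=1):
    d=snapshot(n); im=d["color"]
    if crop: im=im[crop[1]:crop[3],crop[0]:crop[2]]
    cv2.imwrite("pics/"+f,cv2.resize(im,None,fx=s,fy=s,interpolation=cv2.INTER_CUBIC))
    np.savez("pics/"+f+".npz",**{k:d[k] for k in("fx","fy","cx","cy","extrinsics")}); return d
def px(f,u,v,z):
    d=np.load("pics/"+f+".npz"); E=d["extrinsics"]; R,t=E[:3,:3],E[:3,3]
    c=-R.T@t; r=R.T@np.array([(u-d["cx"])/d["fx"],(v-d["cy"])/d["fy"],1]); return c+r*(z-c[2])/r[2]
def proj(f,p):
    d=np.load("pics/"+f+".npz"); q=d["extrinsics"][:3,:3]@np.array(p)+d["extrinsics"][:3,3]
    return d["fx"]*q[0]/q[2]+d["cx"],d["fy"]*q[1]/q[2]+d["cy"]
E
python3 - <<'E'
from h import *
save("scene","a.png"); save("side","b.png")
o=get_obs(); print(o["tool_pos"],o["ee_rot"],o["width"])
for f in("a.png","b.png"):
    d=np.load("pics/"+f+".npz"); E=d["extrinsics"]; print(-E[:3,:3].T@E[:3,3],d["fx"])
E
```

```text
[0.17636199 0.52044456 0.20443292] [-3.13963177e+00 -2.22778101e-04  2.81479611e+00] 0.09386643570988763
[ 5.66379518e-04 -3.69662971e-01  8.00377874e-01] 441.3080096012067
[ 0.57714725 -0.76775137  0.68704893] 434.2935491201715
```

View pics/a.png

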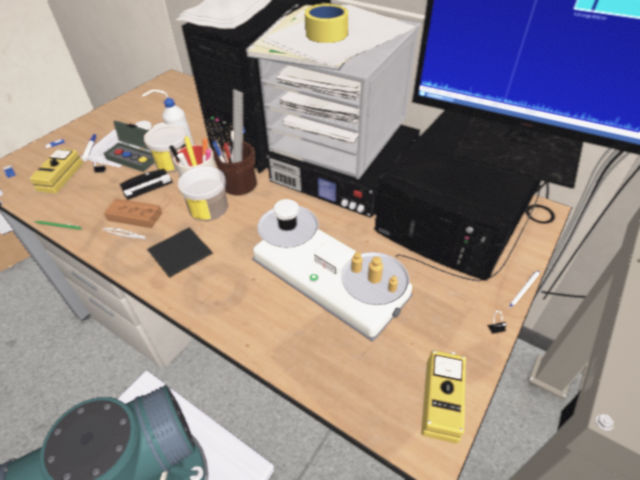

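View pics/b.png

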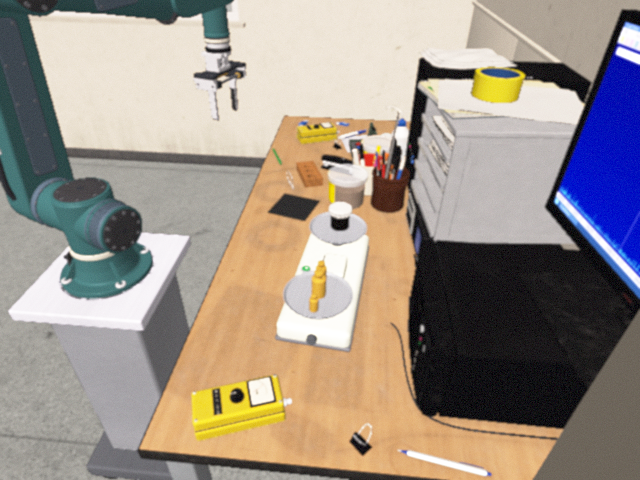

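The jar is on pan a (scene about 287,215), the weights on pan b (357–393, 265–285), and the pad at (180,252). I'll enlarge both views.

```bash
python3 - <<'E'
from h import *
a=cv2.imread("pics/a.png")[185:315,240:440]; b=cv2.imread("pics/b.png")[190:350,220:400]
cv2.imwrite("pics/a2.png",cv2.resize(a,None,fx=4,fy=4,interpolation=cv2.INTER_CUBIC))
cv2.imwrite("pics/b2.png",cv2.resize(b,None,fx=3.75,fy=3.75,interpolation=cv2.INTER_CUBIC))
E
```

```text
(no output)
```

View pics/a2.png

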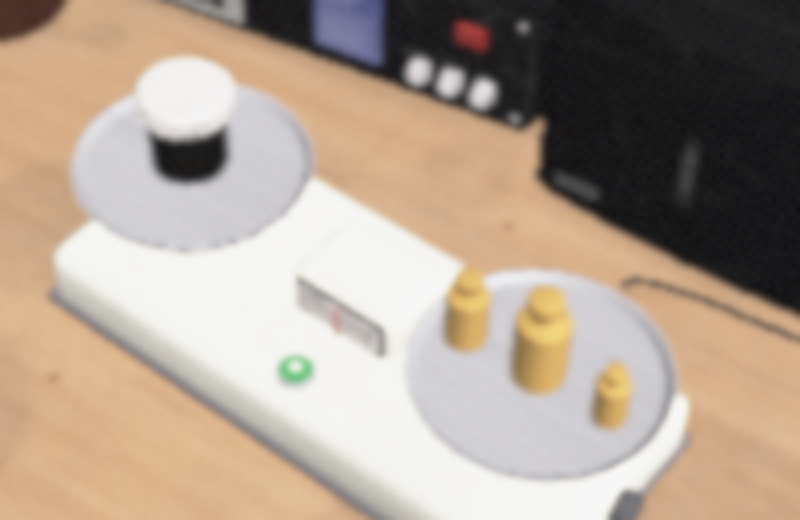

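View pics/b2.png

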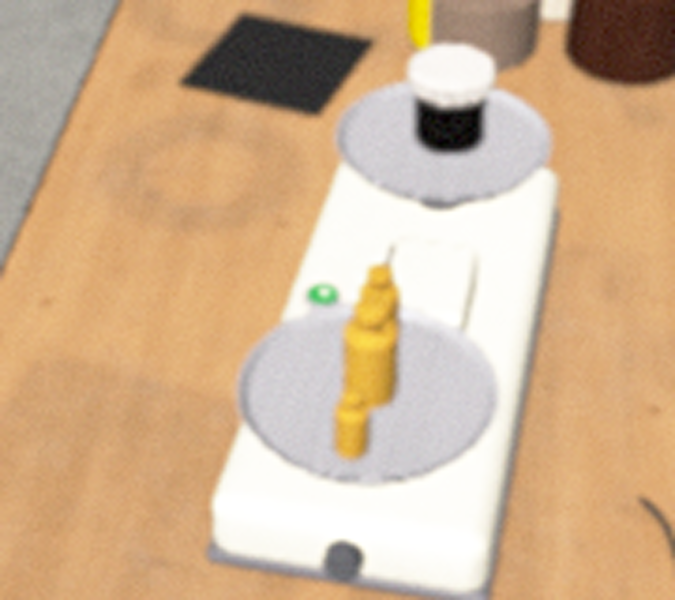

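```bash
python3 - <<'E'
from h import *
A=lambda u,v:(240+u/4,185+v/4); B=lambda u,v:(220+u/3.75,190+v/3.75)
for n,z,a,b in [("panA",.1005,(192,166),(444,142)),("panB",.1005,(541,374),(368,395)),("cap",.1515,(187,86),(452,68)),
 ("L",.1485,(547,302),(373,311)),("M",.1385,(470,280),(380,275)),("S",.1295,(616,373),(351,403))]:
  print(n,px("a.png",*A(*a),z).round(4),px("b.png",*B(*b),z).round(4))
print("pad",[px("a.png",u,v,.005).round(3)[:2] for u,v in((149,251),(180,230),(212,249),(178,275))],[px("b.png",*B(*q),.005).round(3)[:2] for q in((245,15),(372,42),(318,113),(182,83))])
print("beaker top",px("a.png",202,180,.1).round(3),"rack feet")
E
```

```text
panA [0.5474 0.0961 0.1005] [0.5541 0.0926 0.1005]
panB [ 0.5228 -0.142   0.1005] [ 0.5274 -0.1457  0.1005]
cap [0.5564 0.1019 0.1515] [0.5566 0.1    0.1515]
L [ 0.5281 -0.1383  0.1485] [ 0.5283 -0.1345  0.1485]
M [ 0.528  -0.0953  0.1385] [ 0.5284 -0.0928  0.1385]
S [ 0.5215 -0.1815  0.1295] [ 0.522  -0.1831  0.1295]
pad [array([0.367, 0.396]), array([0.461, 0.385]), array([0.457, 0.27 ]), array([0.352, 0.279])] [array([0.375, 0.401]), array([0.484, 0.37 ]), array([0.453, 0.261]), array([0.343, 0.291])]
beaker top [0.564 0.381 0.1  ] rack feet
```

The manual's scale: shifts go in units of 5 mm and turns go in units of 0.2 rad. Converting my numbers, -0.04 m is -8, 0.1245 rad is 0.6225.

```bash
python3 - <<'E'
from h import *
for n,u,v in (("rx right bottom",376,213),("rx left bottom",270,185),("PC left bottom",378,233),("PC right bottom",490,272),("cup bottom",240,190)): print(n,px("a.png",u,v,0).round(3))
E
python3 -m creep '[0.094, 0, 0, 0, 0.6225, 0.094, 0, 0, 0, 0.6225, 0.094, 0, 0, 0, 0.6225, 0.094, 0, 0, 0, 0.6225, 0.094, 0, 0, 0, 0.6225, 0.094, 0, 0, 0, 0.6225, 0.094, 0, 0, 0, 0.6225, 0.094, 0, 0, 0, 0.6225, 0.094, 0, 0, 0, 0.6225, 0.094, 0, 0, 0, 0.6225, 0.094, 0, 0, -8, 0, 0.094, 0, 0, 0, 0]'
```

```text
rx right bottom [ 0.794 -0.003  0.   ]
rx left bottom [0.734 0.307 0.   ]
PC left bottom [ 0.731 -0.043  0.   ]
PC right bottom [ 0.761 -0.323  0.   ]
cup bottom [0.67  0.365 0.   ]
time: 1.1
tool_pos: [0.1769, 0.5218, 0.2494]
ee_rot: [3.139, -0.005, 1.57]
wrist_force: [-0.7, 0.8, 2.0]
width: 0.0938
finger_force: 0.0
```

```bash
python3 -m creep '[0.094, -5.6, 5.06, 0, 0, 0.094, -5.6, 5.06, 0, 0, 0.094, -5.6, 5.06, 0, 0, 0.094, -5.6, 5.06, 0, 0, 0.094, -5.6, 5.06, 0, 0, 0.094, -5.6, 5.06, 0, 0, 0.094, -5.6, 5.06, 0, 0, 0.094, -5.6, 5.06, 0, 0, 0.094, -5.6, 5.06, 0, 0, 0.094, -5.6, 5.06, 0, 0, 0.094, -5.6, 5.06, 0, 0, 0.094, -5.6, 5.06, 0, 0, 0.094, -5.6, 5.06, 0, 0, 0.094, -5.6, 5.06, 0, 0, 0.094, -5.6, 5.06, 0, 0, 0.094, 0, 0, 0, 0, 0.094, 0, 0, 0, 0]'
python3 - <<'E'
from h import *
save("wrist","c.png"); print(proj("c.png",(.556,.101,.1515)),proj("c.png",(.551,.0945,.1005)))
E
```

```text
time: 2.52
tool_pos: [0.5565, 0.099, 0.2446]
ee_rot: [-3.14, -0.0, 1.567]
wrist_force: [0.3, 0.9, 0.2]
width: 0.094
finger_force: 0.0
(np.float64(316.0331398618593), np.float64(237.89947948552998)) (np.float64(311.27519859500325), np.float64(230.18145427830567))
```

View pics/c.png

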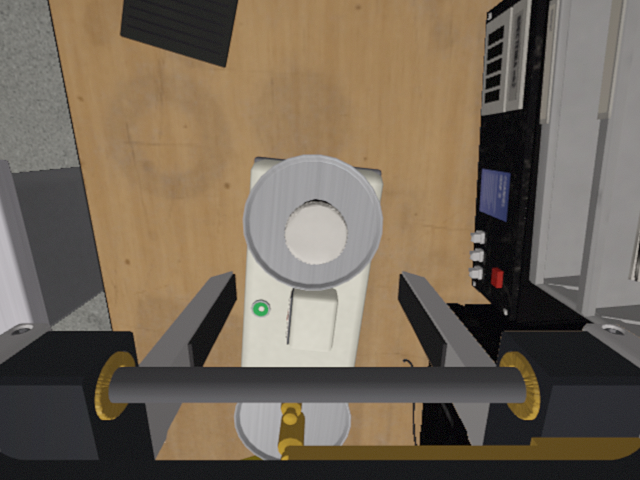

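```bash
python3 - <<'E'
from h import *
print(px("c.png",316,234,.1515),px("c.png",312.5,222.5,.1005))
E
```

```text
[0.55599067 0.10441159 0.1515    ] [0.55228531 0.10234584 0.1005    ]
```

Cap at (316,234) lies midway between the fingers; the three views agree to within 4 mm. Next I descend and grip.

Scaled: 0.003 m is 0.6, 0.03 m is 6.

```bash
python3 -m creep '[0.094, 0.6, 0, 6, 0, 0.094, 0, 0, 6, 0, 0.094, 0, 0, 6, 0, 0.094, 0, 0, 4, 0, 0.094, 0, 0, 1.7, 0, 0.094, 0, 0, 0, 0, 0.04, 0, 0, 0, 0, 0.04, 0, 0, 0, 0, 0.04, 0, 0, 0, 0, 0.04, 0, 0, 0, 0, 0.04, 0, 0, 0, 0, 0.04, 0, 0, 0, 0, 0.04, 0, 0, 0, 0]'
```

```text
time: 3.65
tool_pos: [0.5557, 0.1035, 0.1273]
ee_rot: [3.142, -0.0, 1.57]
wrist_force: [1.9, 0.4, -2.0]
width: 0.0506
finger_force: 30.4
```

Scaled: 0.023 m is 4.6, -0.0144 m is -2.88.

```bash
python3 -m creep '[0.04, 0, 0, -1, 0, 0.04, 0, 0, -2, 0, 0.04, 0, 0, -4, 0, 0.04, 0, 0, -5, 0, 0.04, 4.6, -2.88, 0, 0, 0.04, 4.6, -2.88, 0, 0, 0.04, 4.6, -2.88, 0, 0, 0.04, 4.6, -2.88, 0, 0, 0.04, 4.6, -2.88, 0, 0, 0.04, 4.6, -2.88, 0, 0, 0.04, 4.6, -2.88, 0, 0, 0.04, 4.6, -2.88, 0, 0, 0.04, 4.6, -2.88, 0, 0, 0.04, 4.6, -2.88, 0, 0, 0.04, 0, 0, 0, 0, 0.04, 0, 0, 0, 0]'
python3 - <<'E'
from h import *
save("wrist","d.png")
E
```

```text
time: 4.98
tool_pos: [0.4109, 0.3344, 0.187]
ee_rot: [-3.141, 0.001, 1.573]
wrist_force: [0.5, -0.5, -4.2]
width: 0.051
finger_force: 30.0
```

View pics/d.png

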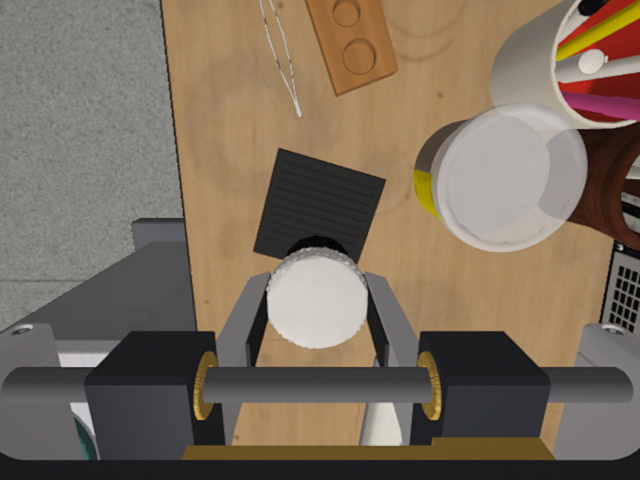

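```bash
python3 - <<'E'
from h import *
print(px("d.png",319.5,214.5,.005)); print(px("d.png",280,149,.005),px("d.png",385,179,.005),px("d.png",254,250,.005))
E
python3 -m creep '[0.04, 0, 0, 6, 0, 0.04, 0, 0, 6, 0, 0.04, 0, 0, 6, 0, 0.04, 0, 0, 6, 0, 0.04, 0, 0, 3, 0, 0.04, 0, 0, 1.6, 0, 0.04, 0, 0, 0, 0, 0.04, 0, 0, 0, 0]'
```

```text
[0.4139808  0.33756294 0.005     ]
[0.37262683 0.40703911 0.005     ] [0.48369399 0.37625606 0.005     ] [0.33996051 0.29647924 0.005     ]
time: 5.7
tool_pos: [0.4128, 0.3333, 0.0447]
ee_rot: [3.141, -0.0, 1.569]
wrist_force: [0.7, -0.6, -2.9]
width: 0.0509
finger_force: 30.0
```

Pad centre (.414,.337) confirms the spot; lower the last 8 mm gently.

```bash
python3 -m creep '[0.04, 0.4, 0, 1, 0, 0.04, 0, 0, 0.2, 0, 0.04, 0, 0, 0.2, 0, 0.04, 0, 0, 0.2, 0, 0.04, 0, 0, 0, 0]'
```

```text
time: 6.12
tool_pos: [0.412, 0.3358, 0.0363]
ee_rot: [3.141, -0.0, 1.57]
wrist_force: [-0.4, -0.4, -3.5]
width: 0.0513
finger_force: 30.0
```

Scaled: 0.001 m is 0.2.

```bash
python3 -m creep '[0.04, 0, 0, 0.2, 0, 0.04, 0, 0, 0, 0, 0.04, 0, 0, 0, 0]'; python3 -m creep '[0.04, 0, 0, 0.2, 0, 0.04, 0, 0, 0, 0, 0.04, 0, 0, 0, 0]'
```

```text
time: 6.37
tool_pos: [0.4121, 0.336, 0.036]
ee_rot: [3.141, -0.001, 1.57]
wrist_force: [-3.0, -0.8, 2.7]
width: 0.0505
finger_force: 30.0
time: 6.62
tool_pos: [0.4121, 0.336, 0.036]
ee_rot: [3.141, -0.001, 1.57]
wrist_force: [-3.7, -1.6, 7.7]
width: 0.0506
finger_force: 30.0
```

Scaled: -0.04 m is -8, -0.035 m is -7.

```bash
python3 -m creep '[0.075, 0, 0, 0, 0, 0.075, 0, 0, 0, 0, 0.075, 0, 0, 0, 0, 0.075, 0, 0, 0, 0, 0.075, 0, 0, 0, 0, 0.075, 0, 0, -2, 0, 0.075, 0, 0, -7, 0, 0.075, 0, 0, -8, 0, 0.075, 0, 0, -8, 0, 0.05, 0, 0, -8, 0, 0.05, 0, 0, 0, 0]'
python3 - <<'E'
from h import *
save("wrist","e.png")
E
```

```text
time: 7.53
tool_pos: [0.4156, 0.3382, 0.2103]
ee_rot: [3.126, -0.01, 1.57]
wrist_force: [0.2, 0.3, 1.7]
width: 0.065
finger_force: 0.0
```

View pics/e.png

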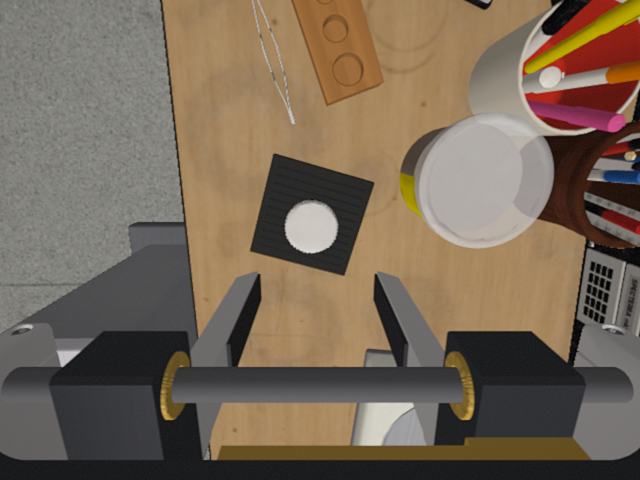

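The jar stands upright on the pad, near its middle (cap at 311,226). Next the small weight.

```bash
python3 -m creep '[0.05, -7.2, 1.52, 0, 0, 0.05, -7.2, 1.52, 0, 0, 0.05, -7.2, 1.52, 0, 0, 0.05, -7.2, 1.52, 0, 0, 0.05, -7.2, 1.52, 0, 0, 0.05, -7.2, 1.52, 0, 0, 0.05, -7.2, 1.52, 0, 0, 0.05, -7.2, 1.52, 0, 0, 0.05, -7.2, 1.52, 0, 0, 0.05, -7.2, 1.52, 0, 0, 0.05, -7.2, 1.52, 0, 0, 0.05, -7.2, 1.52, 0, 0, 0.05, -7.2, 1.52, 0, 0, 0.05, -7.2, 1.52, 0, 0, 0.05, -3.2, 0, 0, 0, 0.05, 0, 0, 0, 0, 0.05, 0, 0, 0, 0]'
python3 - <<'E'
from h import *
save("wrist","f.png",(220,140,420,290),4)
for q in ((.522,-.182,.0885+.038),(.528,-.137,.1485),(.528,-.094,.1365)): print(np.array(proj("f.png",q)))
E
```

```text
time: 9.0
tool_pos: [0.5171, -0.1847, 0.1975]
ee_rot: [-3.139, -0.002, 1.568]
wrist_force: [-0.1, -0.2, 0.2]
width: 0.0503
finger_force: 0.0
[322.96597424 244.84403816]
[332.33920769 190.99600401]
[332.18444645 125.28736938]
```

View pics/f.png

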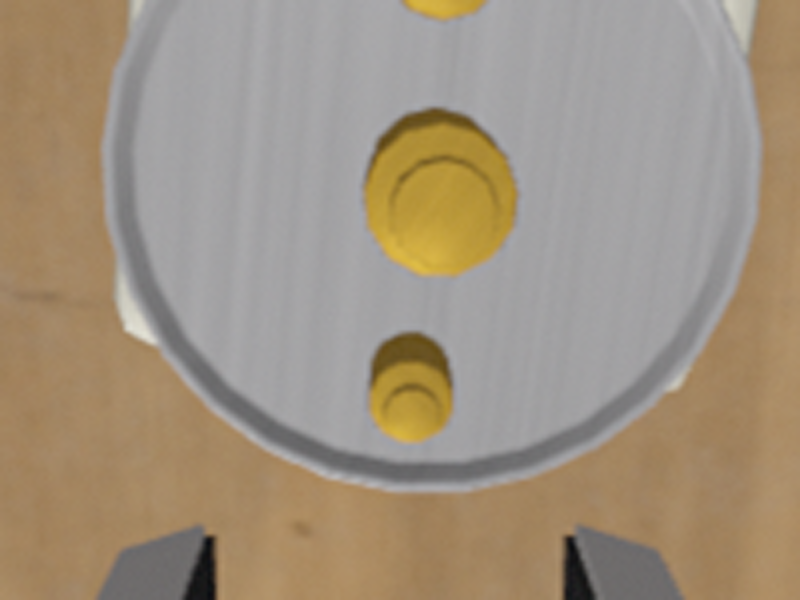

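Knob tops small (323,243) and large (331,192.5) match predictions within 2 px.

```bash
python3 -m creep '[0.05, 0.6, 1, 4, 0, 0.05, 0, 0, 6, 0, 0.05, 0, 0, 6, 0, 0.05, 0, 0, 3, 0, 0.05, 0, 0, 1.2, 0, 0.05, 0, 0, 0.4, 0, 0.05, 0, 0, 0, 0, 0.05, 0, 0, 0, 0]'
```

```text
time: 9.72
tool_pos: [0.5238, -0.1813, 0.0978]
ee_rot: [3.139, 0.001, 1.571]
wrist_force: [-0.3, -0.2, -0.1]
width: 0.0506
finger_force: 0.0
```

Scaled: -0.0015 m is -0.3, 0.002 m is 0.4.

```bash
python3 -m creep '[0.05, 0, -0.3, 0.4, 0, 0.05, 0, 0, 0.4, 0, 0.05, 0, 0, 0, 0, 0.035, 0, 0, 0, 0, 0.03, 0, 0, 0, 0, 0.026, 0, 0, 0, 0, 0.022, 0, 0, 0, 0, 0.01, 0, 0, 0, 0, 0.01, 0, 0, 0, 0, 0.01, 0, 0, 0, 0, 0.01, 0, 0, 0, 0]'
```

```text
time: 10.63
tool_pos: [0.5213, -0.1815, 0.092]
ee_rot: [3.141, -0.0, 1.57]
wrist_force: [0.3, -1.0, 0.7]
width: 0.0172
finger_force: 30.0
```

Scaled: 0.0296 m is 5.92, 0.0037 m is 0.74.

```bash
python3 -m creep '[0.01, 0, 0, -0.8, 0, 0.01, 0, 0, -2, 0, 0.01, 0, 0, -5, 0, 0.01, 0, 0, -6, 0, 0.01, 0, 0, -5, 0, 0.01, 0, 0, 0, 0, 0.01, 5.92, 0.74, 0, 0, 0.01, 5.92, 0.74, 0, 0, 0.01, 5.92, 0.74, 0, 0, 0.01, 5.92, 0.74, 0, 0, 0.01, 5.92, 0.74, 0, 0, 0.01, 5.92, 0.74, 0, 0, 0.01, 5.92, 0.74, 0, 0, 0.01, 5.92, 0.74, 0, 0, 0.01, 0, 0, 0, 0, 0.01, 0, 0, 6, 0, 0.01, 0, 0, 5, 0, 0.01, 0, 0, 1.6, 0, 0.01, 0, 0, 0, 0, 0.01, 0, 0, 0, 0]'
```

```text
time: 12.3
tool_pos: [0.551, 0.0548, 0.123]
ee_rot: [-3.141, 0.0, 1.569]
wrist_force: [-0.2, -0.5, -0.7]
width: 0.0171
finger_force: 30.0
```

Scaled: 0.006 m is 1.2, 0.004 m is 0.8.

```bash
python3 -m creep '[0.01, 0, 0, 1.2, 0, 0.01, 0, 0, 0.8, 0, 0.01, 0, 0, 0, 0, 0.01, 0, 0, 0, 0]'; for i in 1; do python3 -m creep '[0.01, 0, 0, 0.2, 0, 0.01, 0, 0, 0.2, 0, 0.01, 0, 0, 0, 0]'; done; python3 -m creep '[0.01, 0, 0, 0.2, 0, 0.01, 0, 0, 0.2, 0, 0.01, 0, 0, 0, 0]'
```

```text
time: 12.63
tool_pos: [0.5513, 0.0552, 0.1134]
ee_rot: [3.141, -0.0, 1.57]
wrist_force: [-0.2, 0.3, 0.1]
width: 0.0173
finger_force: 30.0
time: 12.88
tool_pos: [0.5511, 0.0553, 0.111]
ee_rot: [3.141, -0.0, 1.57]
wrist_force: [-0.1, 0.1, 0.1]
width: 0.0173
finger_force: 30.0
time: 13.13
tool_pos: [0.5509, 0.0554, 0.1087]
ee_rot: [-3.141, -0.0, 1.57]
wrist_force: [0.1, -1.0, -1.5]
width: 0.0173
finger_force: 30.0
```

```bash
python3 -m creep '[0.01, 0, 0, 0.2, 0, 0.01, 0, 0, 0, 0, 0.01, 0, 0, 0, 0]'; python3 -m creep '[0.01, 0, 0, 0.2, 0, 0.01, 0, 0, 0, 0, 0.01, 0, 0, 0, 0]';python3 -m creep '[0.01, 0, 0, 0.2, 0, 0.01, 0, 0, 0, 0, 0.01, 0, 0, 0, 0]'
```

```text
time: 13.38
tool_pos: [0.5511, 0.0553, 0.108]
ee_rot: [3.142, -0.0, 1.57]
wrist_force: [0.0, -0.3, -0.0]
width: 0.0174
finger_force: 30.0
time: 13.63
tool_pos: [0.5512, 0.0553, 0.1074]
ee_rot: [3.141, -0.0, 1.57]
wrist_force: [-0.4, -0.2, 3.0]
width: 0.0176
finger_force: 30.0
time: 13.88
tool_pos: [0.5512, 0.0553, 0.1061]
ee_rot: [3.141, -0.0, 1.57]
wrist_force: [-1.4, -0.7, 1.4]
width: 0.0171
finger_force: 30.0
```

```bash
python3 -m creep '[0.01, 0, 0, -0.2, 0, 0.024, 0, 0, 0, 0, 0.035, 0, 0, 0, 0, 0.045, 0, 0, 0, 0, 0.045, 0, 0, 0, 0, 0.045, 0, 0, -1, 0, 0.045, 0, 0, -5, 0, 0.045, 0, 0, -7, 0, 0.045, 0, 0, -6, 0, 0.045, -5.98, -0.92, 0, 0, 0.045, -5.98, -0.92, 0, 0, 0.045, -5.98, -0.92, 0, 0, 0.045, -5.98, -0.92, 0, 0, 0.045, -5.98, -0.92, 0, 0, 0.045, 0, 0, 0, 0, 0.045, 0, 0, 0, 0]'
python3 - <<'E'
from h import *
save("wrist","g.png",(220,20,420,290),2.2)
for q in ((.528,-.094,.1365),(.551,.0553,.1425)): print((np.array(proj("g.png",q))-[220,20])*2.2)
E
```

```text
time: 15.22
tool_pos: [0.5278, -0.0953, 0.2022]
ee_rot: [3.141, -0.0, 1.567]
wrist_force: [-0.2, -0.5, 0.7]
width: 0.0452
finger_force: 0.0
[212.61406007 502.73183986]
[290.80346379   9.25208149]
```

View pics/g.png

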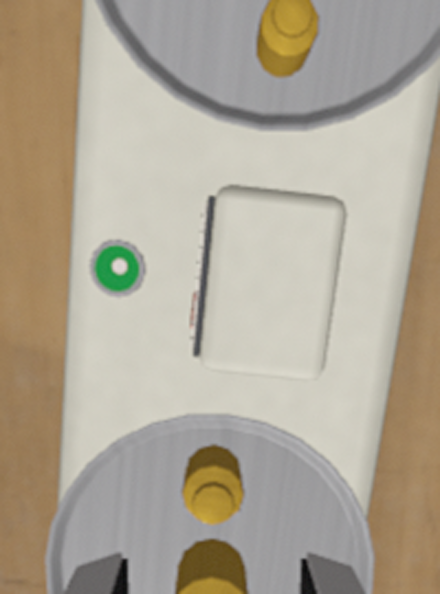

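M knob at (211,500) as predicted; S stands on pan A (294,15).

Scaled: 0.001 m is 0.2, 0.03 m is 6.

```bash
python3 -m creep '[0.045, 0.2, 0, 4, 0, 0.045, 0, 0, 6, 0, 0.045, 0, 0, 6, 0, 0.045, 0, 0, 3, 0, 0.045, 0, 0, 1.2, 0, 0.045, 0, 0, 0.6, 0, 0.045, 0, 0, 0.2, 0, 0.045, 0, 0, 0, 0, 0.038, 0, 0, 0, 0, 0.032, 0, 0, 0, 0, 0.027, 0, 0, 0, 0, 0.01, 0, 0, 0, 0, 0.01, 0, 0, 0, 0, 0.01, 0, 0, 0, 0, 0.01, 0, 0, 0, 0]'
```

```text
time: 16.52
tool_pos: [0.5281, -0.0933, 0.0976]
ee_rot: [3.141, 0.0, 1.57]
wrist_force: [-0.4, 0.2, 3.2]
width: 0.0222
finger_force: 30.0
```

Scaled: 0.0287 m is 5.74, 0.0029 m is 0.58.

```bash
python3 -m creep '[0.01, 0, 0, -0.8, 0, 0.01, 0, 0, -2, 0, 0.01, 0, 0, -5, 0, 0.01, 0, 0, -6, 0, 0.01, 0, 0, -1.2, 0, 0.01, 0, 0, 0, 0, 0.01, 5.74, 0.58, 0, 0, 0.01, 5.74, 0.58, 0, 0, 0.01, 5.74, 0.58, 0, 0, 0.01, 5.74, 0.58, 0, 0, 0.01, 5.74, 0.58, 0, 0, 0.01, 5.74, 0.58, 0, 0, 0.01, 5.74, 0.58, 0, 0, 0.01, 5.74, 0.58, 0, 0, 0.01, 0, 0, 0, 0, 0.01, 0, 0, 6, 0, 0.01, 0, 0, 3.4, 0, 0.01, 0, 0, 0.8, 0, 0.01, 0, 0, 0, 0, 0.01, 0, 0, 0, 0]'
```

```text
time: 18.18
tool_pos: [0.5512, 0.1359, 0.1206]
ee_rot: [-3.141, 0.0, 1.569]
wrist_force: [0.2, 0.0, -0.3]
width: 0.0222
finger_force: 30.0
```

Scaled: 0.003 m is 0.6, 0.001 m is 0.2.

```bash
python3 -m creep '[0.01, 0, 0, 0.6, 0, 0.01, 0, 0, 0.2, 0, 0.01, 0, 0, 0, 0]'; python3 -m creep '[0.01, 0, 0, 0.2, 0, 0.01, 0, 0, 0.2, 0, 0.01, 0, 0, 0, 0]'
```

```text
time: 18.43
tool_pos: [0.5518, 0.1363, 0.1177]
ee_rot: [3.14, -0.0, 1.569]
wrist_force: [0.0, 0.7, -0.6]
width: 0.0226
finger_force: 30.0
time: 18.68
tool_pos: [0.5514, 0.1364, 0.1151]
ee_rot: [3.141, -0.0, 1.57]
wrist_force: [-0.2, 0.1, -0.8]
width: 0.0222
finger_force: 30.0
```

```bash
python3 -m creep '[0.01, 0, 0, 0.2, 0, 0.01, 0, 0, 0.2, 0, 0.01, 0, 0, 0.1, 0, 0.01, 0, 0, 0, 0, 0.01, 0, 0, 0, 0]'; python3 -m creep '[0.01, 0, 0, 0.14, 0, 0.01, 0, 0, 0, 0, 0.01, 0, 0, 0, 0]'
```

```text
time: 19.1
tool_pos: [0.5515, 0.1365, 0.1127]
ee_rot: [3.141, -0.0, 1.57]
wrist_force: [-0.3, -0.8, 0.0]
width: 0.0221
finger_force: 30.0
time: 19.35
tool_pos: [0.5515, 0.1365, 0.1118]
ee_rot: [3.141, -0.0, 1.57]
wrist_force: [0.8, 0.9, 0.6]
width: 0.0221
finger_force: 30.0
```

Scaled: -0.0027 m is -0.54, -0.0303 m is -6.06.

```bash
python3 -m creep '[0.027, 0, 0, 0, 0, 0.035, 0, 0, 0, 0, 0.045, 0, 0, 0, 0, 0.045, 0, 0, 0, 0, 0.045, 0, 0, -1, 0, 0.05, 0, 0, -5, 0, 0.05, 0, 0, -6, 0, 0.05, 0, 0, -6, 0, 0.05, -6.06, -0.54, 0, 0, 0.05, -6.06, -0.54, 0, 0, 0.05, -6.06, -0.54, 0, 0, 0.05, -6.06, -0.54, 0, 0, 0.05, -6.06, -0.54, 0, 0, 0.05, -6.06, -0.54, 0, 0, 0.05, -6.06, -0.54, 0, 0, 0.05, -6.06, -0.54, 0, 0, 0.05, -6.06, -0.54, 0, 0, 0.05, 0, 0, 0, 0, 0.05, 0, 0, 0, 0]'
python3 - <<'E'
from h import *
save("scene","i.png",(240,185,440,315),4)
save("wrist","j.png",(200,20,440,290),2.2)
print((np.array(proj("j.png",(.528,-.137,.1485)))-[200,20])*2.2)
for q in ((.551,.0553,.1425),(.5515,.1365,.1525)): print((np.array(proj("i.png",q))-[240,185])*4)
E
```

```text
time: 20.93
tool_pos: [0.5266, -0.1374, 0.202]
ee_rot: [3.141, -0.001, 1.567]
wrist_force: [0.7, 0.1, -0.6]
width: 0.0501
finger_force: 0.0
[259.62490621 519.62628966]
[251.2764611  135.35826086]
[131.60440766  66.95300281]
```

View pics/i.png

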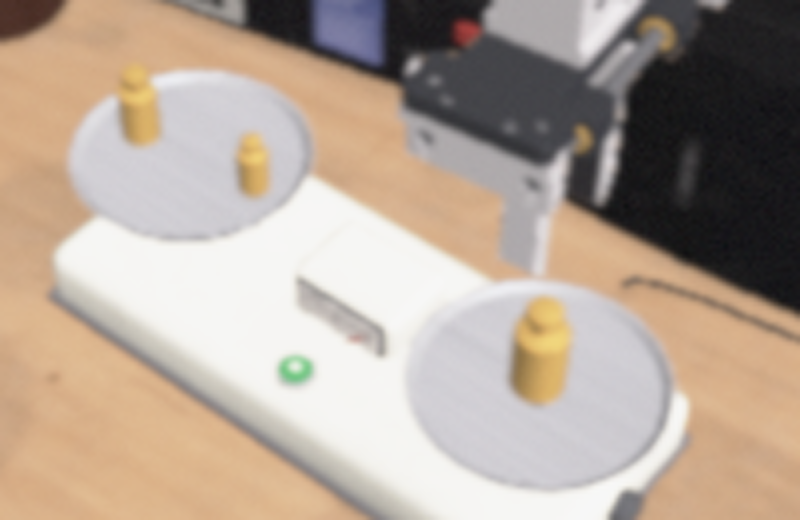

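View pics/j.png

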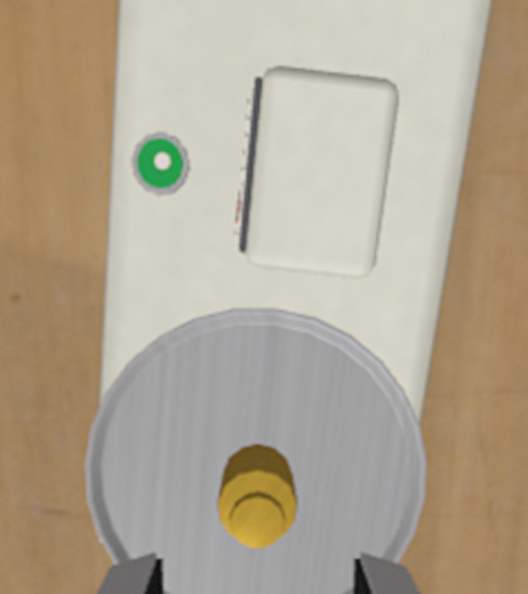

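```bash
python3 - <<'E'
from h import *
print(px("j.png",200+256/2.2,20+474/2.2,.0925))
E
python3 -m creep '[0.05, 0, 0.2, 4, 0, 0.05, 0, 0, 6, 0, 0.05, 0, 0, 6, 0, 0.05, 0, 0, 3, 0, 0.05, 0, 0, 0.8, 0, 0.05, 0, 0, 0.3, 0, 0.05, 0, 0, 0, 0, 0.045, 0, 0, 0, 0, 0.04, 0, 0, 0, 0, 0.034, 0, 0, 0, 0, 0.02, 0, 0, 0, 0, 0.02, 0, 0, 0, 0, 0.02, 0, 0, 0, 0, 0.02, 0, 0, 0, 0]'
```

```text
[ 0.52668678 -0.13669371  0.0925    ]
time: 22.2
tool_pos: [0.5277, -0.1365, 0.1022]
ee_rot: [3.141, 0.0, 1.57]
wrist_force: [-2.9, 1.2, 5.3]
width: 0.0285
finger_force: 30.0
```

```bash
python3 -m creep '[0.02, 0, 0, -0.4, 0, 0.02, 0, 0, -0.4, 0, 0.02, 0, 0, -0.6, 0, 0.02, 0, 0, -0.8, 0, 0.02, 0, 0, -1.2, 0, 0.02, 0, 0, -1.6, 0, 0.02, 0, 0, -4, 0, 0.02, 0, 0, -5, 0, 0.02, 0, 0, -2.4, 0, 0.02, 0, 0, 0, 0, 0.02, 5.82, 0.6, 0, 0, 0.02, 5.82, 0.6, 0, 0, 0.02, 5.82, 0.6, 0, 0, 0.02, 5.82, 0.6, 0, 0, 0.02, 5.82, 0.6, 0, 0, 0.02, 5.82, 0.6, 0, 0, 0.02, 5.82, 0.6, 0, 0, 0.02, 5.82, 0.6, 0, 0, 0.02, 0, 0, 0, 0, 0.02, 0, 0, 0, 0]'
python3 - <<'E'
from h import *
save("side","k.png",(290,190,370,260),8)
E
```

```text
time: 23.87
tool_pos: [0.5514, 0.0978, 0.1818]
ee_rot: [-3.139, 0.0, 1.573]
wrist_force: [0.6, -0.5, -2.0]
width: 0.0282
finger_force: 30.0
```

View pics/k.png

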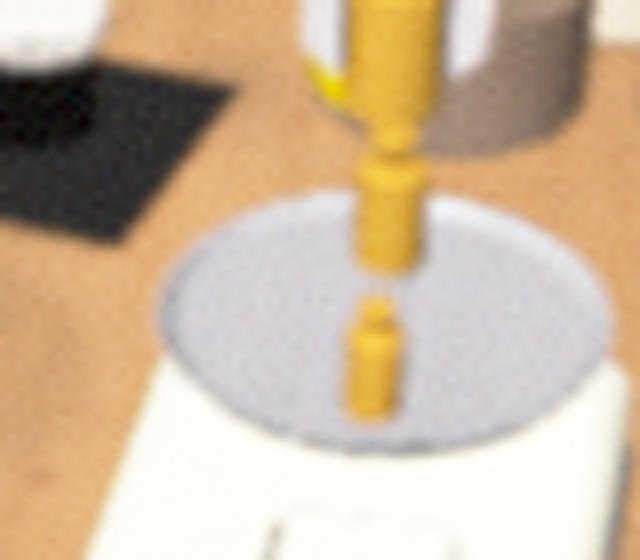

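Small and middle weights stand upright on pan A; L hangs above, between them. Lower it.

```bash
python3 -m creep '[0.02, -0.2, 0, 4, 0, 0.02, 0, 0, 5, 0, 0.02, 0, 0, 3.6, 0, 0.02, 0, 0, 1.6, 0, 0.02, 0, 0, 0.6, 0, 0.02, 0, 0, 0, 0, 0.02, 0, 0, 0, 0]'; python3 -m creep '[0.02, 0, 0, 0.2, 0, 0.02, 0, 0, 0.2, 0, 0.02, 0, 0, 0, 0, 0.02, 0, 0, 0, 0]'
```

```text
time: 24.5
tool_pos: [0.5528, 0.095, 0.1104]
ee_rot: [3.14, -0.0, 1.569]
wrist_force: [0.7, 0.6, -0.9]
width: 0.0285
finger_force: 30.0
time: 24.83
tool_pos: [0.5523, 0.0956, 0.1079]
ee_rot: [3.141, -0.0, 1.57]
wrist_force: [0.1, 0.4, -1.6]
width: 0.0282
finger_force: 30.0
```

```bash
python3 -m creep '[0.02, 0, 0, 0.2, 0, 0.02, 0, 0, 0.2, 0, 0.02, 0, 0, 0.2, 0, 0.02, 0, 0, 0, 0, 0.02, 0, 0, 0, 0]'; python3 -m creep '[0.02, 0, 0, 0.2, 0, 0.02, 0, 0, 0.2, 0, 0.02, 0, 0, 0, 0, 0.02, 0, 0, 0, 0]';python3 -m creep '[0.02, 0, 0, 0.2, 0, 0.02, 0, 0, 0, 0, 0.02, 0, 0, 0, 0]'
```

```text
time: 25.25
tool_pos: [0.5519, 0.0955, 0.1041]
ee_rot: [-3.141, -0.0, 1.57]
wrist_force: [-0.1, -0.2, -2.1]
width: 0.0283
finger_force: 30.0
time: 25.58
tool_pos: [0.5521, 0.0955, 0.1023]
ee_rot: [3.141, -0.0, 1.57]
wrist_force: [-0.1, 0.3, -1.9]
width: 0.0284
finger_force: 30.0
time: 25.83
tool_pos: [0.5521, 0.0956, 0.1022]
ee_rot: [3.141, -0.0, 1.57]
wrist_force: [-2.0, 0.0, 4.9]
width: 0.0284
finger_force: 30.0
```

```bash
python3 -m creep '[0.034, 0, 0, 0, 0, 0.04, 0, 0, 0, 0, 0.045, 0, 0, 0, 0, 0.045, 0, 0, 0, 0, 0.045, 0, 0, -1, 0, 0.05, 0, 0, -5, 0, 0.06, 0, 0, -6, 0, 0.085, 0, 0, -6, 0, 0.085, 5.34, -3.12, 0, 0, 0.085, 5.34, -3.12, 0, 0, 0.085, 5.34, -3.12, 0, 0, 0.085, 5.34, -3.12, 0, 0, 0.085, 5.34, -3.12, 0, 0, 0.085, 5.34, -3.12, 0, 0, 0.085, 5.34, -3.12, 0, 0, 0.085, 5.34, -3.12, 0, 0, 0.085, 5.34, -3.12, 0, 0, 0.085, 0, 0, 0, 0, 0.085, 0, 0, 0, 0]'
python3 - <<'E'
from h import *
save("scene","l.png",(130,180,430,320),2.6)
E
```

```text
time: 27.42
tool_pos: [0.4112, 0.337, 0.1915]
ee_rot: [3.141, 0.0, 1.573]
wrist_force: [-0.5, -0.6, -0.0]
width: 0.0852
finger_force: 0.0
```

View pics/l.png

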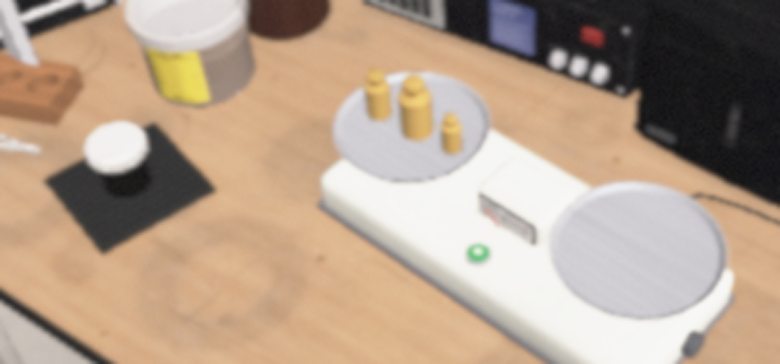

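All three stand on pan A (375–452,100–140 in the crop), the jar on the pad. Pick up the jar.

```bash
python3 -m creep '[0.085, -0.2, 0.2, 6, 0, 0.085, 0, 0, 7, 0, 0.085, 0, 0, 7, 0, 0.085, 0, 0, 6, 0, 0.085, 0, 0, 3, 0, 0.085, 0, 0, 1.6, 0, 0.085, 0, 0, 0.5, 0, 0.085, 0, 0, 0, 0, 0.07, 0, 0, 0, 0, 0.06, 0, 0, 0, 0, 0.056, 0, 0, 0, 0, 0.04, 0, 0, 0, 0, 0.04, 0, 0, 0, 0, 0.04, 0, 0, 0, 0, 0.04, 0, 0, 0, 0]'
```

```text
time: 28.72
tool_pos: [0.4124, 0.3353, 0.0364]
ee_rot: [-3.141, -0.001, 1.57]
wrist_force: [-3.0, 0.1, 3.1]
width: 0.0509
finger_force: 30.0
```

Scaled: -0.034 m is -6.8, 0.0081 m is 1.62.

```bash
python3 -m creep '[0.04, 0, 0, -1, 0, 0.04, 0, 0, -4, 0, 0.04, 0, 0, -7, 0, 0.04, 0, 0, -7, 0, 0.04, 0, 0, -7, 0, 0.04, 0, 0, -6, 0, 0.04, -6.8, 1.62, 0, 0, 0.04, -6.8, 1.62, 0, 0, 0.04, -6.8, 1.62, 0, 0, 0.04, -6.8, 1.62, 0, 0, 0.04, -6.8, 1.62, 0, 0, 0.04, -6.8, 1.62, 0, 0, 0.04, -6.8, 1.62, 0, 0, 0.04, -6.8, 1.62, 0, 0, 0.04, -6.8, 1.62, 0, 0, 0.04, -6.8, 1.62, 0, 0, 0.04, -6.8, 1.62, 0, 0, 0.04, -6.8, 1.62, 0, 0, 0.04, -6.8, 1.62, 0, 0, 0.04, -6.8, 1.62, 0, 0]'; python3 -m creep '[0.04, 0, 0, 0, 0, 0.04, 0, 0, 0, 0]'
```

```text
time: 30.38
tool_pos: [0.5255, -0.143, 0.1947]
ee_rot: [-3.14, -0.0, 1.569]
wrist_force: [0.1, -0.1, -3.3]
width: 0.0512
finger_force: 30.0
time: 30.55
tool_pos: [0.5253, -0.1428, 0.1942]
ee_rot: [-3.139, -0.001, 1.566]
wrist_force: [-0.4, 1.3, -3.5]
width: 0.051
finger_force: 30.0
```

Scaled: 0.002 m is 0.4, 0.02 m is 4.

```bash
python3 -m creep '[0.04, 0.4, 0, 4, 0, 0.04, 0, 0, 4, 0, 0.04, 0, 0, 1.6, 0, 0.04, 0, 0, 0.8, 0, 0.04, 0, 0, 0.4, 0, 0.04, 0, 0, 0, 0, 0.04, 0, 0, 0, 0]'; python3 -m creep '[0.04, 0, 0, 0.2, 0, 0.04, 0, 0, 0.2, 0, 0.04, 0, 0, 0.2, 0, 0.04, 0, 0, 0.2, 0, 0.04, 0, 0, 0.2, 0, 0.04, 0, 0, 0.2, 0, 0.04, 0, 0, 0, 0, 0.04, 0, 0, 0, 0, 0.04, 0, 0, 0, 0]'
```

```text
time: 31.13
tool_pos: [0.5264, -0.139, 0.143]
ee_rot: [3.14, 0.001, 1.57]
wrist_force: [0.6, 0.3, -3.3]
width: 0.0506
finger_force: 30.0
time: 31.88
tool_pos: [0.5258, -0.1391, 0.1361]
ee_rot: [3.141, -0.0, 1.57]
wrist_force: [-0.4, 0.1, -0.9]
width: 0.0508
finger_force: 30.0
```

Contact with the raised pan; press it down to level.

Scaled: 0.001 m is 0.2.

```bash
python3 -m creep '[0.04, 0, 0, 0.2, 0, 0.04, 0, 0, 0.2, 0, 0.04, 0, 0, 0.2, 0, 0.04, 0, 0, 0.2, 0, 0.04, 0, 0, 0, 0, 0.04, 0, 0, 0, 0]'; python3 -m creep '[0.04, 0, 0, 0.2, 0, 0.04, 0, 0, 0.2, 0, 0.04, 0, 0, 0.2, 0, 0.04, 0, 0, 0, 0, 0.04, 0, 0, 0, 0, 0.04, 0, 0, 0, 0]'
```

```text
time: 32.38
tool_pos: [0.5259, -0.1391, 0.1317]
ee_rot: [3.141, -0.0, 1.57]
wrist_force: [-0.7, 1.4, -0.2]
width: 0.0508
finger_force: 30.0
time: 32.88
tool_pos: [0.5258, -0.1391, 0.1287]
ee_rot: [3.142, -0.0, 1.57]
wrist_force: [-0.9, 0.7, -0.8]
width: 0.0512
finger_force: 30.0
```

Scaled: -0.035 m is -7, -0.03 m is -6.

```bash
python3 -m creep '[0.054, 0, 0, 0, 0, 0.06, 0, 0, 0, 0, 0.075, 0, 0, 0, 0, 0.085, 0, 0, 0, 0, 0.085, 0, 0, 0, 0, 0.085, 0, 0, -1, 0, 0.085, 0, 0, -4, 0, 0.085, 0, 0, -7, 0, 0.085, 0, 0, -7, 0, 0.085, 0, 0, -7, 0, 0.085, 0, -6, -4, 0, 0.085, 0, -6, 0, 0, 0.085, 0, -6, 0, 0, 0.085, 0, -6, 0, 0, 0.085, 0, 0, 0, 0, 0.085, 0, 0, 0, 0, 0.085, 0, 0, 0, 0, 0.085, 0, 0, 0, 0, 0.085, 0, 0, 0, 0, 0.085, 0, 0, 0, 0]'
python3 - <<'E'
from h import *
save("side","m.png",(220,160,400,350),3.1)
f="m.png"
for q in((.526,-.139,.1515),(.526,-.141,.1005),(.551,.097,.1005)):print((np.array(proj(f,q))-[220,160])*3.1)
E
```

```text
time: 34.55
tool_pos: [0.4065, -0.139, 0.2783]
ee_rot: [-3.141, -0.001, 1.57]
wrist_force: [0.1, -0.8, 0.6]
width: 0.085
finger_force: 0.0
[304.04634343 350.81613075]
[302.69523328 414.2507525 ]
[363.38064936 206.92443232]
```

View pics/m.png

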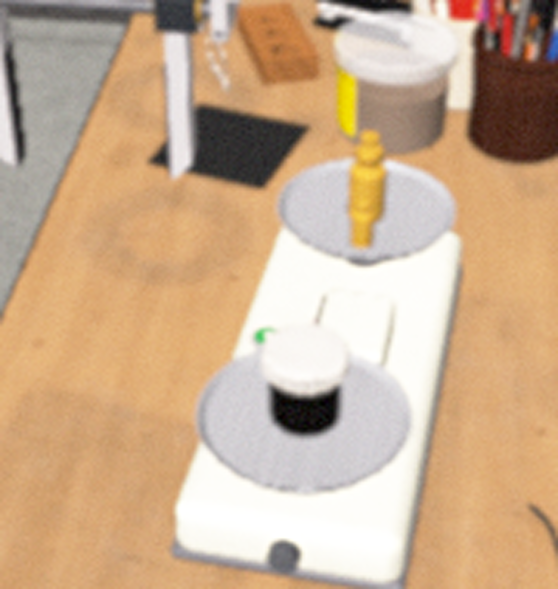

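The pans sit at the same pixel heights as at the start, so the balance is level. The jar is centred on pan B, the weights stand on pan A, and nothing is touching.

```bash
python3 -m creep '[0.085, 0, 0, 0, 0, 0.085, 0, 0, 0, 0, 0.085, 0, 0, 0, 0, 0.085, 0, 0, 0, 0, 0.085, 0, 0, 0, 0, 0.085, 0, 0, 0, 0]'; python3 -c "
from bench import *
print(close_job())"
```

```text
time: 35.1
tool_pos: [0.4058, -0.139, 0.2788]
ee_rot: [3.142, -0.0, 1.57]
wrist_force: [0.1, -0.0, -0.0]
width: 0.0848
finger_force: 0.0
the job is handed in; nothing more can be done
None
```

The exchange is done and handed in at about 35 s, with no verdict returned: in the last camera check the three weights stood upright on pan a, the jar was near the middle of pan b, and the balance looked level.

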